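Seat and bolt the jeweller's bench pin

TASK

Push the wooden bench pin (the board with the V cut) along its rails with a fingertip, towards its V end, until it drops fully into its locating notches; then push the small steel bolt by its knob all the way in over the board to lock it. Only push: do not pick the board up out of its cradle, and leave the tool pot, the file and the ring where they are.

Things in the scene. Friction and masses are not known exactly. Their poses are not given: they have to be found in the camera images.
- cradle: Fixed wooden cradle, 340 x 108 mm, origin under its centre at bench level. +x: the way the board is pushed home (world +y, give or take 0.35 rad); +y across, roughly towards the robot. Base top at z = 10 mm. Side cheeks guide the board: inner faces at y = +-42, tops at z = 26. Open ends, no end stop.
- home (a point): Point of the cradle (x = 60, y = 0, z = 10 mm in its frame) where the board's origin lies when home: all four feet down 6 mm in the notches, with 2 mm of play fore and aft; the notches' far walls then stop it.
- pin_board: Loose beech board 190 (x) x 80 x 12 mm, 0.17-0.35 kg, V cut in its leading +x end. Four feet 14 x 10 mm, 7 high, at x = +-70, y = +-27. Origin: centre, level with the feet's undersides; wood spans z = 7 to 19 mm above. Starts riding on the rails (origin at z = 16), 50 to 115 mm short of home, 2 mm play each side; slides with 1-3 N. Home: origin at z = 10.
- board_tail (a point): Middle of the upper edge of the board's square trailing end (x = -95, y = 0, z = 19 mm in the board's frame): push on this end face, in +x.
- bolt (a joint): Travel of the steel bolt in the cradle's +y: 0 = back, 0.025 m = fully in (an end stop); starts at 0 to 0.006, clear of the board; stays where left (2 N friction). Blade 24 x 5 mm, underside at z = 31.5 mm: it passes over the dropped board (top at 29), but is blocked by one still riding on the rails (top at 35).
- bolt_knob (a point): Top centre (z = 62.5 mm) of the bolt's knob, an upright steel pin 12 mm across, 26 high, at cradle x = 60, y = -89 mm when the bolt is back. Push its outer (-y) side in the cradle's +y. The blade ends 7 mm outside the pin's axis. Bracket below: x = 37 to 83, y = -52 to -100, 31 high; a strap at y = -52 to -60 reaches z = 43.
- tool_pot: Steel pot with three tools in it, 68 mm in diameter, 85 mm high (tools to 160 mm); origin under its centre. Stands beyond the cradle, near the trailing half. Bystander.
- file: Flat file with a wooden handle, 190 mm long along its x, lying between the cradle and the robot; origin under it, 105 mm from the handle's end. Bystander.
- ring_blank: Plain metal ring, 25 mm in diameter, 10 mm high, lying flat beyond the cradle near its leading end; origin under its centre. Bystander.
- rails (a point): Point in the cradle's frame at x = 0, y = 0, z = 16 mm, midway between the tops of two bare metal rails, each 14 mm wide, that run along x at y = +27 and -27 mm. Each rail has two notches, 18 mm long and 6 mm deep, at x = -10 and x = +130 mm.
There are look-alikes about, which are no part of the job. There is more than one size of the pin_board; the job needs the largest.

How it is judged:
By the outcome, as a careful person would: the job done as asked, in the order asked, and still so for the second after the job is handed in, with the robot touching nothing.
It also fails if it takes over 48 s, if anything falls off the work surface, if the arm or the gripper's body presses on something with over 40 N, if the wrist force passes 120 N, or if a joint passes its speed limit or range.

ROBOT

A 6-joint arm with a two-finger parallel gripper is mounted at the origin on the work surface. World frame = base frame: x ahead of the robot, y to its left, z up, the work surface at z = 0. Lengths are in m, angles in rad, forces in N, time in s.
With the tool pointing down it reaches from about 0.425 to 0.95 m from the base axis. Payload 3.5 kg.
Tool frame: the origin (TCP) lies at the very end of the fingers, on their centre line; the grasp point (between the pads) lies 19 mm behind it; z points along the fingers, y is the line along which they close (so a half turn about z gives the same grasp; the last joint's range is limited). The gripper opens to 85 mm and grips with 20 to 120 N. Pads are 22 mm wide; open, the fingers measure 114 mm over their backs; the gripper's body (76 mm by 85 mm) begins 54 mm behind the grasp point. The pads swing forward as they close: fully open they stand 13 mm farther back than shut.
Start: joints at [-1.37, 0.286, 1.577, -0, 1.279, -0.15], TCP at [0.232, -0.634, 0.231] pointing down, gripper open.
Joint ranges: [-2.77, 2.77], [-0.9, 2.22], [0.21, 2.48], [-1.53, 4.67], [0.24, 2.81], [-2.84, 2.84]. Speed limits (rad/s): [2.79, 2.79, 3.14, 3.14, 3.14, 3.14].

INTERFACE

Orientations are given as a rotation vector (axis times angle).
In Python, from workcell import robot gives the robot as it stands. Calls block until the motion is done:
- robot.move_to(position, orientation): joint-space move of the TCP to a pose.
- robot.line_to(position, max_speed=0.15, ori=None, force_limit=None): straight line of the TCP; ori=None keeps the orientation; max_speed is the mean speed in m/s. With force_limit (N) it stops when the force on the tool has changed by that much, and returns True; else False.
- robot.move_j(angles): joint-space move.
- robot.release() and robot.clamp(grip_force=None): open the fingers fully, or close them until they stop; grip_force is the grip in N (None keeps the last).
- robot.sleep(seconds).
- robot.solve_ik(position, orientation): joint angles nearest the present ones, or None.
- robot.camera(name): name is "scene" or "top" or "wrist"; returns the picture (480x640x3 uint8, red, green, blue); there is no depth.
- robot.calibration(name): a dict with "K" (3x3 intrinsics, pixels), "k1" (the pictures are not rectified: a ray, as slopes to the right and down, at radius r is drawn at 1 + k1 r^2 times it, then the intrinsics apply), "world_to_cam" (4x4, takes a point from world to camera coordinates). Camera axes: x right, y up, looking along -z (the intrinsics and any distortion apply to the point x, -y, -z); pixel columns grow to the right and rows downward; lengths in m; the calibration is good to about 2 mm. A picture is of the moment at which its call begins: read the wrist's pose just before it. calibration takes no time and is no camera call; for the wrist camera it gives the pose at the moment of the call.
A pose or a line that the arm cannot do raises robot.Unreachable and nothing moves.
- robot.close_job(): hands the job in; it is judged then, once.
Readings, each from a call of its own:
- robot.read_time(): time.
- robot.read_joints(): joint angles.
- robot.read_qd(): joint speeds.
- robot.read_joint_efforts(): joint torques, N m.
- robot.read_tool_pos(): TCP position.
- robot.read_ee_rot(): TCP orientation.
- robot.read_force(): force on the tool from outside, world axes, zero at the start.
- robot.read_wrist_torque(): the same for the moment, N m.
- robot.read_opening(): finger opening in m.
- robot.read_finger_force(): force on a finger pad.
Only numpy, scipy, OpenCV 4.12 (cv2) and the standard library are available. Lean on these libraries where they do the work, as an engineer would, in place of code of your own. Each camera call takes 0.05 s, during which the arm holds its last target. There are 200 camera calls.

## Working session

There is one attempt and no reset: what is moved stays moved. The work goes in short steps, each a Python script; the robot and the scene stay as the last script left them, time stands still between calls to the robot, and variables do not carry over. Pictures are saved under pics/ and viewed, at most 10 in all, crops included, and the job is handed in when it is done.

```bash
mkdir -p pics; cat > h.py <<'E'
import numpy as np, cv2
from workcell import robot
def snap(cam,fn):
    im=robot.camera(cam); cv2.imwrite('pics/'+fn,cv2.cvtColor(im,cv2.COLOR_RGB2BGR)); return im
def back(cam,px,z):
    c=robot.calibration(cam);K=np.array(c['K']);T=np.array(c['world_to_cam']);out=[]
    for (u,v),zz in zip(px,np.broadcast_to(z,len(px))):
        d=np.array([(u-K[0,2])/K[0,0],(v-K[1,2])/K[1,1]]);s=d.copy()
        for _ in range(30): s=d/(1+c['k1']*(s@s))
        r=T[:3,:3].T@np.array([s[0],-s[1],-1]);o=-T[:3,:3].T@T[:3,3]
        out.append(o+r*(zz-o[2])/r[2])
    return np.array(out)
def proj(cam,P):
    c=robot.calibration(cam);K=np.array(c['K']);T=np.array(c['world_to_cam'])
    p=np.atleast_2d(P)@T[:3,:3].T+T[:3,3]
    s=np.c_[p[:,0],-p[:,1]]/-p[:,2:]; s=s*(1+c['k1']*(s**2).sum(1,keepdims=True))
    return s@np.diag([K[0,0],K[1,1]])+[K[0,2],K[1,2]]
E
python3 - <<'E'
from h import *
snap('top','top0.png');snap('scene','scene0.png');print(robot.calibration('top'),robot.read_ee_rot(),robot.read_time())
E
```

```text
{'K': array([[492.08539526,   0.        , 323.85950914],
       [  0.        , 492.08539526, 236.32779825],
       [  0.        ,   0.        ,   1.        ]]), 'k1': -0.07872176418292536, 'world_to_cam': array([[-0.0261522 , -0.99920948, -0.02994136,  0.0822802 ],
       [ 0.99107972, -0.02983154,  0.12988864, -0.52361627],
       [-0.13067916, -0.0262774 ,  0.99107641, -0.75460293],
       [ 0.        ,  0.        ,  0.        ,  1.        ]])} [-3.09121368e+00 -5.47856852e-01  9.58985869e-05] 0.1
```

View pics/top0.png

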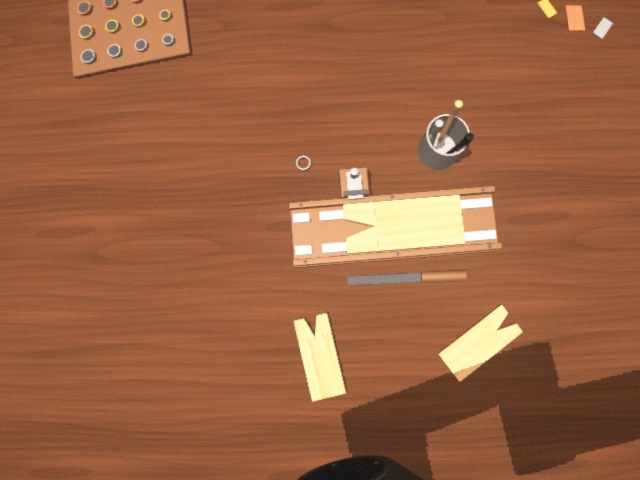

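View pics/scene0.png

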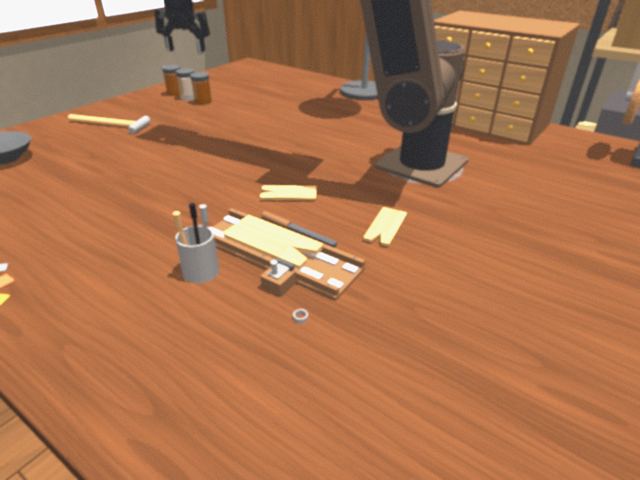

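Top view: the board in the cradle spans about (345–465, 197–252) px, V end to the left, which is world +y. Look-alike V boards are at (320,358) and (480,342). Both are clearly shorter or narrower and lie off the cradle, so the one in the cradle fits. The bolt knob is near (354,173), the pot near (443,143), the file near (407,278) and the ring at (303,163). I'll confirm this in one enlarged crop.

```bash
python3 - <<'E'
import cv2
a=cv2.imread('pics/top0.png')[140:290,280:510]
cv2.imwrite('pics/c1.png',cv2.resize(a,None,fx=3.4,fy=3.4,interpolation=cv2.INTER_CUBIC))
E
```

```text
(no output)
```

View pics/c1.png

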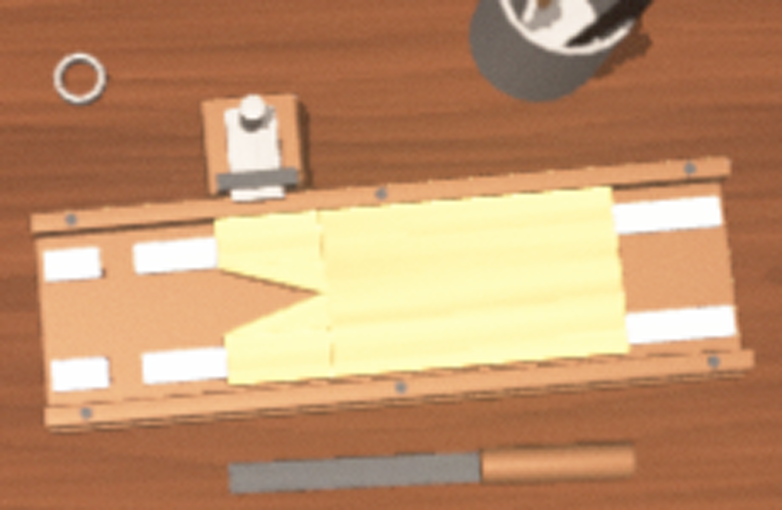

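```bash
cat > fit.py <<'E'
from h import *
from scipy.optimize import least_squares
f=lambda P:[(280+(x+.5)/3.4-.5,140+(y+.5)/3.4-.5) for x,y in P]
def rig(L,W):
    def r(p):
        c,s=np.cos(p[2]),np.sin(p[2]);return (L@np.array([[c,s],[-s,c]])+p[:2]-W).ravel()
    q=least_squares(r,[.6,0,1.57]);return q.x,np.abs(q.fun).max()
C=back('top',f([(32,215),(730,159),(752,352),(46,410)]),.026)[:,:2]
L=np.array([[170,-54],[-170,-54],[-170,54],[170,54]])/1e3
pc,e=rig(L,C)
B=back('top',f([(215,220),(228,384),(612,187),(628,353)]),.035)[:,:2]
pb,e2=rig(np.array([[95,-40],[95,40],[-95,-40],[-95,40]])/1e3,B)
K=back('top',f([(252,103)]),.0625)[0,:2]
R=np.array([[np.cos(pc[2]),-np.sin(pc[2])],[np.sin(pc[2]),np.cos(pc[2])]])
if __name__=='__main__':
    print('cradle',pc,e,'board',pb,e2,'knob',K)
    print('board in cradle',(pb[:2]-pc[:2])@R,'knob in cradle',(K-pc[:2])@R)
    print('edges', np.linalg.norm(C-np.roll(C,1,0),axis=1))
    print('rot base',robot.read_tool_pos())
    P=back('top',[(441,165)],0)[0,:2];print('potbase near edge',(P-pc[:2])@R)
    print('rivets',[(back('top',f([p]),.026)[0,:2]-pc[:2])@R for p in [(70,219),(381,193),(690,168),(86,412),(401,386),(713,361)]])
E
python3 fit.py
```

```text
cradle [ 0.54552115 -0.04798296  1.62200636] 0.006840667070870943 board [ 0.54257453 -0.06106321  1.61982737] 0.000983490508480872 knob [0.62631698 0.01686546]
board in cradle [-0.01291227  0.00361231] knob in cradle [ 0.06062765 -0.08400935]
edges [0.09480765 0.339105   0.09431357 0.33770005]
rot base [ 0.2318493  -0.63327901  0.23003361]
potbase near edge [-0.09202593 -0.09714128]
rivets [array([ 0.15110547, -0.04382149]), array([ 0.00060094, -0.04412527]), array([-0.14975578, -0.04433839]), array([0.15013694, 0.04994189]), array([7.78771846e-05, 4.96029427e-02]), array([-0.14939399,  0.04983457])]
```

```bash
cat >> h.py <<'E'
from scipy.spatial.transform import Rotation as Ro
TH=1.622; c_,s_=np.cos(TH),np.sin(TH)
R2=np.array([[c_,-s_],[s_,c_]])
O=np.array([0.54552,-0.04798])+R2@np.array([.0004,.00285])
def W(x,y,z): return np.r_[O+R2@np.array([x,y]),z]
def ori(k):  # tool z down, tool y at k*90deg from cradle y
    a=TH+np.pi/2+k*np.pi/2; y=np.array([np.cos(a),np.sin(a),0]);z=np.array([0,0,-1.])
    return Ro.from_matrix(np.c_[np.cross(y,z),y,z]).as_rotvec()
E
python3 - <<'E'
from h import *
for k in range(4):
    for p in [W(-.15,0,.2),W(-.15,0,.02),W(-.03,0,.02),W(.06,-.13,.044),W(.06,-.08,.044),W(.06,-.13,.2)]:
        q=robot.solve_ik(p,ori(k));print(k,None if q is None else np.round(q,2))
E
```

```text
0 [-0.52  0.12  1.83 -0.    1.19  2.57]
0 [-0.52  0.35  1.92 -0.    0.87  2.57]
0 [-0.33  0.29  2.01 -0.    0.84  2.76]
0 None
0 None
0 None
1 [-0.52  0.12  1.83 -0.    1.19  1.  ]
1 [-0.52  0.35  1.92 -0.    0.87  1.  ]
1 [-0.33  0.29  2.01 -0.    0.84  1.19]
1 [-0.12  0.47  1.7  -0.    0.97  1.4 ]
1 [-0.14  0.38  1.83 -0.    0.93  1.38]
1 [-0.12  0.3   1.62 -0.    1.22  1.4 ]
2 [-0.52  0.12  1.83 -0.    1.19 -0.57]
2 [-0.52  0.35  1.92 -0.    0.87 -0.57]
2 [-0.33  0.29  2.01 -0.    0.84 -0.38]
2 [-0.12  0.47  1.7  -0.    0.97 -0.17]
2 [-0.14  0.38  1.83 -0.    0.93 -0.19]
2 [-0.12  0.3   1.62 -0.    1.22 -0.17]
3 [-0.52  0.12  1.83 -0.    1.19 -2.14]
3 [-0.52  0.35  1.92 -0.    0.87 -2.14]
3 [-0.33  0.29  2.01 -0.    0.84 -1.95]
3 [-0.12  0.47  1.7  -0.    0.97 -1.75]
3 [-0.14  0.38  1.83 -0.    0.93 -1.76]
3 [-0.12  0.3   1.62 -0.    1.22 -1.75]
```

```bash
python3 - <<'E'
from h import *
o=ori(2)
robot.clamp(20); robot.move_to(W(-.15,0,.2),o)
robot.line_to(W(-.15,0,.06),.2); print(robot.line_to(W(-.15,0,.021),.08,force_limit=8))
print(robot.read_tool_pos(),W(-.15,0,.021),robot.read_force(),robot.read_time())
print(robot.line_to(W(-.065,0,.021),.05,force_limit=12))
print(robot.read_tool_pos(),robot.read_force(),robot.read_time())
snap('top','top1.png')
a=cv2.imread('pics/top1.png')[140:290,280:510]
cv2.imwrite('pics/c2.png',cv2.resize(a,None,fx=3.4,fy=3.4,interpolation=cv2.INTER_CUBIC))
E
```

```text
False
[ 0.55017193 -0.19742488  0.02053808] [ 0.55033046 -0.1975298   0.021     ] [ 1.18808644 -0.52785476  0.78094188] 4.3
False
[ 0.54589544 -0.1126283   0.02092968] [-0.40273683  0.28219519 -0.52070124] 6.15
```

View pics/c2.png

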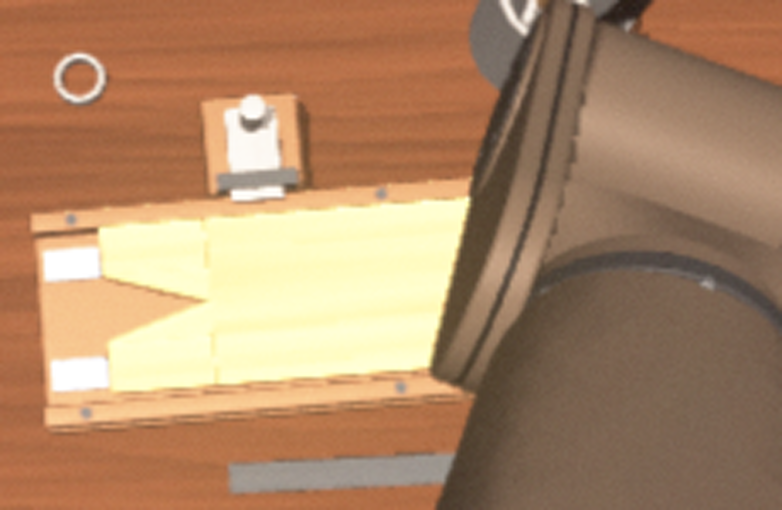

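The crop shows the board slid about 57 mm: its leading corners are now at crop (100,228) and (110,392). About 16 mm remains.

```bash
python3 - <<'E'
from h import *
print(robot.line_to(W(-.040,0,.021),.025,force_limit=10))
p=robot.read_tool_pos();print((p[:2]-O)@R2,p[2],robot.read_force(),robot.read_time())
x=((p[:2]-O)@R2)[0]
robot.line_to(W(x-.02,0,.021),.08);robot.line_to(W(x-.02,0,.13),.25)
robot.move_to(W(.06,-.14,.13),ori(2))
print(robot.read_time())
snap('top','top2.png');snap('scene','scene2.png')
a=cv2.imread('pics/top2.png')[140:290,280:510]
b=cv2.imread('pics/scene2.png')[190:320,190:390]
cv2.imwrite('pics/c3.png',np.vstack([cv2.resize(a,(400,261),interpolation=3),cv2.resize(b,(400,260),interpolation=3)]) if 0 else cv2.resize(b,(800,520),interpolation=3))
E
```

```text
True
[-0.04465026 -0.00064466] 0.021243795851559222 [ 0.51576431 -1.74949048  0.37429215] 7.0333
8.7917
```

View pics/c3.png

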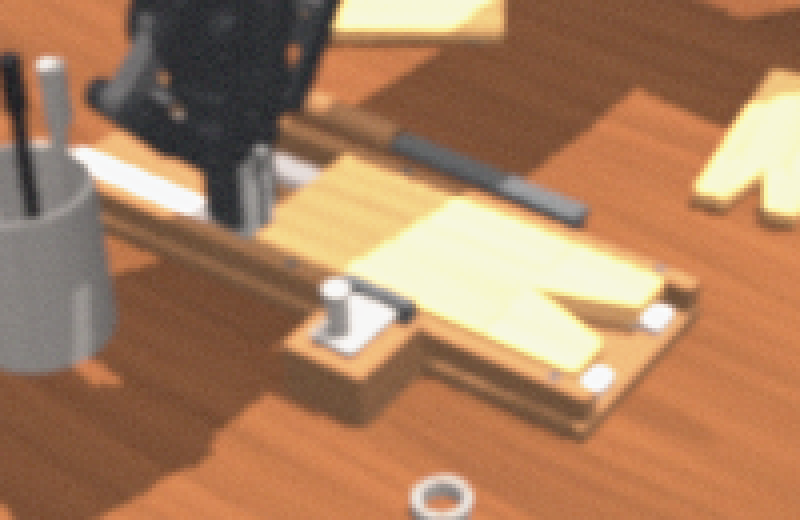

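The board sits low near the leading end, with its top close to the cheek tops. The finger seems to be projected behind the bracket. I'll check the drop numerically against the projected corners.

```bash
python3 - <<'E'
from h import *
p=robot.read_tool_pos();print(p,(p[:2]-O)@R2)
f=lambda q:np.round((q-[190,190])*4).astype(int)
im=cv2.imread('pics/scene2.png')[190:320,190:390];im=cv2.resize(im,(800,520),interpolation=3)
print('tcp',f(proj('scene',p)))
for top,col in((.029,(0,160,0)),(.035,(0,0,255))):
    q=f(proj('scene',[W(.06+x,y,top) for x,y in((.095,-.04),(.095,.04),(-.095,.04),(-.095,-.04))]))
    cv2.polylines(im,[q.reshape(-1,1,2)],True,col,1);print(top,q.tolist())
q=f(proj('scene',[W(x,y,.026) for x,y in((.15,-.047),(.0,-.047),(-.15,-.047),(.15,.047),(0,.047))]))
for a in q: cv2.circle(im,tuple(map(int,a)),5,(255,0,0),1)
cv2.imwrite('pics/c4.png',im)
t=cv2.imread('pics/top2.png')[140:290,280:510];cv2.imwrite('pics/c5.png',cv2.resize(t,None,fx=3.4,fy=3.4,interpolation=3))
E
```

```text
[0.67818386 0.01794641 0.12919954] [ 0.05865009 -0.13871418]
tcp [[240 222]]
0.029 [[570, 366], [660, 274], [342, 150], [241, 225]]
0.035 [[570, 356], [660, 264], [341, 140], [240, 216]]
```

View pics/c4.png

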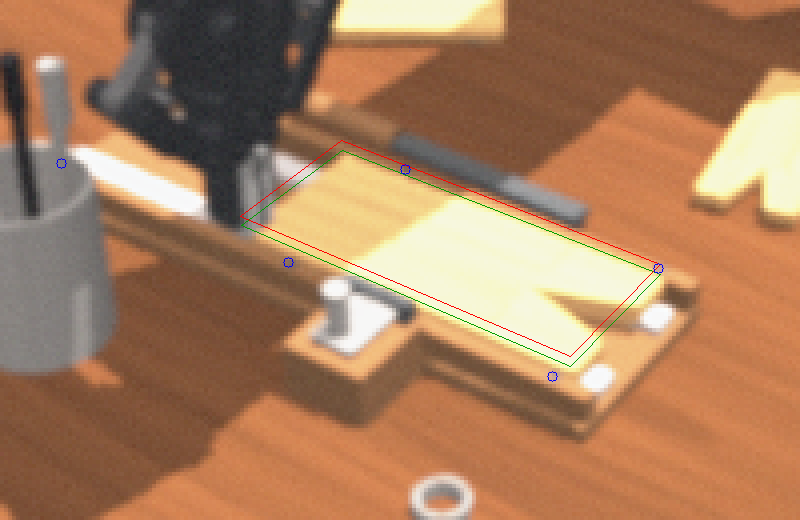

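View pics/c5.png

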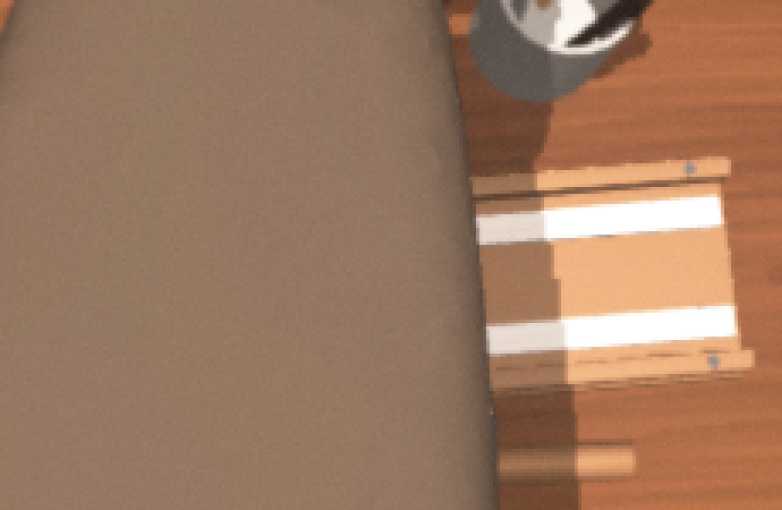

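Blue circles land on the rivets within a few pixels, so the cradle pose is good. The board's far edge and both ends lie on the green outline (top at 29 mm), so it is down at both ends. Next is the bolt.

```bash
python3 - <<'E'
from h import *
print(robot.line_to(W(.06,-.14,.044),.1,force_limit=10))
print(robot.line_to(W(.06,-.074,.044),.04,force_limit=15))
p=robot.read_tool_pos();q=(p[:2]-O)@R2;print(q,p[2],robot.read_force(),robot.read_time())
robot.line_to(W(q[0],q[1]-.04,.044),.1);robot.line_to(W(q[0],q[1]-.04,.2),.25)
robot.move_j([-1.37, 0.286, 1.577, 0, 1.279, -0.15])
print(robot.read_time())
snap('top','top3.png')
t=cv2.imread('pics/top3.png')[140:290,280:510];cv2.imwrite('pics/c6.png',cv2.resize(t,None,fx=3.4,fy=3.4,interpolation=3))
E
```

```text
False
True
[ 0.05981295 -0.08354787] 0.04465509937847941 [ 3.71246028  0.76688071 -0.69283572] 11.2667
15.3583
```

View pics/c6.png

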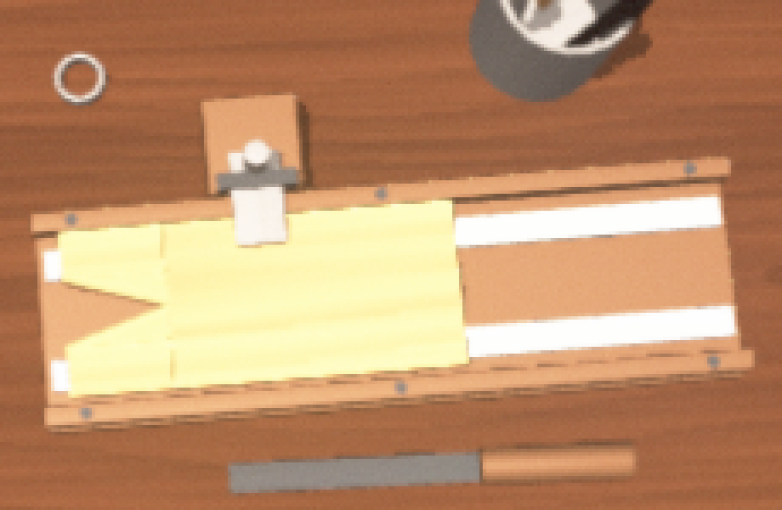

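The bolt blade now lies over the board, with the knob at crop (257,151). The ring, pot and file have not moved. A last numeric check, then I'll hand in.

```bash
python3 - <<'E'
from fit import f
from h import *
k=(back('top',f([(257,151)]),.0625)[0,:2]-O)@R2
b=(back('top',f([(58,232),(69,396),(452,201),(468,363)]),.029)[:,:2]-O)@R2
print(k,b,b.mean(0))
if abs(k[1]+.064)<.003 and abs(b[:,0].mean()-.06)<.004: print(robot.close_job())
E
```

```text
[ 0.05989496 -0.06392757] [[ 0.15672366 -0.04019696]
 [ 0.15704919  0.03912022]
 [-0.03297886 -0.03968582]
 [-0.03260717  0.0386982 ]] [ 0.0620467  -0.00051609]
the job is handed in; nothing more can be done
None
```

The board is down in its notches and the bolt is pushed fully in over it: its knob measured at y = -63.9 mm against -64 mm expected. The pot, file and ring were left in place, and the job was handed in at about 15.4 s.

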